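# Ease open a spring-lid topping box and swing out its snap-in cover

### The job

Open the steel topping box on the pizza bench for service: press its button catch without forcing it and steady the spring lid as it comes up, never letting it fly, until it stands fully open. Then squeeze the release tab of the white inner cover towards its rib and swing the cover up out of its frame until it stands about upright or leans back, and leave both open. Leave the other things on the bench where they are.

Things in the scene. Friction and masses are not known exactly. Their poses are not given: they have to be found in the camera images.
- box: Steel topping box fixed to the bench, 160 (x) by 210 (y) mm, walls 5 mm, rim 90 mm and shut lid's top 99 mm high. Origin: centre of its underside, z up; +x towards the lid's hinge, -x towards the catch, whose dark housing stands on the -x side (x -120 to -85, y +-35 mm, 97 mm high). Under the lid lies a white inner cover, its top 69 mm high.
- lid (a joint): Angle (rad) of the steel spring lid about its hinge line: 0 shut, 1.85 open at its stop (16 degrees past upright); the front edge rises. A spring drives it open all the way and keeps it open (1 to 2 N at the front edge when shut); once unlatched and not held back it flies open at about 10 rad/s.
- lid_axis (a point): Middle of the lid's hinge line, which runs along the box's y at box x +80 mm, 95 mm high.
- lid_edge (a point): On the moving lid: middle of the front edge of its flat outer face, 160 mm from the hinge line, 4 mm above it; when shut at box x -80 mm, 99 mm high. The lid is 210 mm wide, 7 mm thick.
- button: Grey push button of the catch, 30 (box x) by 44 (box y) mm, pressed straight down. Origin: centre of its top, at box x -104 mm, 112 mm high, 13 mm above the shut lid's top and 9 mm clear of the lid's edge. Hard stop after 9 mm; spring 4 N at first, 8.5 N at the stop. The lid is let go somewhere between 3.5 and 8 mm: it varies and cannot be seen. It springs back.
- cover_axis (a point): Middle of the inner cover's hinge line, which runs along the box's x at box y -85 mm, 66 mm high.
- cover (a joint): Angle (rad) of the inner cover about its hinge line: 0 snapped in its frame, 1.57 upright, 1.75 at its stop; its +y end rises. Stiff hinge (0.16 N m of friction): it stays where it is left. Plate 136 mm wide (x), 5 mm thick, reaching 163 mm from the hinge line; at 0 its top is 3 mm above and its underside 2 mm below the hinge line.
- cover_grip (a point): On the cover, half-way between its rib and its release tab, 117 mm from the hinge line; when shut at box y +32 mm, 78 mm high. Rib and tab are upright white plates 6 mm thick, parallel to the box's x, up to 18 mm above the cover (87 mm high). Fixed rib: 50 mm long, box y +18 to +24 mm. 28 mm over both, 21 mm with the tab squeezed in.
- tab_top (a point): Middle of the top of the release tab: 40 mm long, box y +40 to +46 mm, 87 mm high when shut. It slides up to 7 mm towards the rib (box -y) against a spring (3 N, 6.5 N fully in) and springs back. Its tongue locks the cover in the frame until it is in by 4 mm or more; keep it in while the cover starts to rise.
- bowl: Bystander, to be left alone: open stainless sauce bowl, 190 mm across, 75 mm high. Origin: centre of its underside.
- can: Bystander, to be left alone: closed tin can, 74 mm across, 90 mm high. Origin: centre of its underside.
- shaker: Bystander, to be left alone: closed steel flour jar, 64 mm across, 85 mm high. Origin: centre of its underside.
- oil: Bystander, to be left alone: green glass oil bottle, 60 mm across, 210 mm high. Origin: centre of its underside.
- mill: Bystander, to be left alone: dark wooden pepper mill, 56 mm across, 145 mm high. Origin: centre of its underside.
- spoon: Bystander, to be left alone: serving spoon, 200 mm long, lying flat along its x; origin under its middle.
- scraper: Bystander, to be left alone: steel dough scraper with wooden grip, 90 by 120 mm, lying flat. Origin: centre of its underside.

How it is judged:
On the way, in this order (a step that is already met when the one before it is completed fails the run):
1. the lid stands fully open (over 1.7 rad) with the inner cover still in its frame (value of joint lid above 1.7 rad and value of joint cover below 0.1 rad), for 0.2 s.
2. the inner cover is free of its frame and pivoted up past 0.35 rad (value of joint cover above 0.35 rad), for 0.1 s.
At the end, for the whole second after the job is handed in: The lid stands fully open (over 1.7 rad) and the inner cover stands about upright or leans back (over 1.4 rad), both at rest and let go (value of joint lid above 1.7 rad and value of joint cover above 1.4 rad and velocity of joint lid between -0.1 and 0.1 rad/s and velocity of joint cover between -0.1 and 0.1 rad/s); the robot touches nothing.
It fails at once if the lid flies: it turns faster than 5 rad/s (velocity of joint lid above 5 rad/s).
It fails at once if the button is forced (pressed with more than 30 N) (contact force between the fingers and button above 30 N).
It fails at once if a bystander is moved by more than 30 mm (distance of any of bowl, can, shaker, oil, mill, spoon, scraper from where it was at the start of the episode above 0.03 m).
It also fails if it takes over 72 s, if anything falls off the work surface, if the arm or the gripper's body presses on something with over 40 N, if the wrist force passes 120 N, or if a joint passes its speed limit or range.

### The arm

A 6-joint arm with a two-finger parallel gripper is mounted at the origin on the work surface. World frame = base frame: x ahead of the robot, y to its left, z up, the work surface at z = 0. Lengths are in m, angles in rad, forces in N, time in s.
With the tool pointing down it reaches from about 0.4 to 0.825 m from the base axis. Payload 7 kg.
Tool frame: the origin (TCP) lies on the mounting face of the last link; the fingertips stand 178 mm ahead of it and the grasp point (between the pads) lies 159 mm ahead of it; z points along the fingers, y is the direction in which the jaws open and shut (so a half turn about z gives the same grasp; the last joint's range is limited). The gripper opens to 88 mm and grips with 3 to 60 N. Pads are 19 mm wide; open, the fingers measure 130 mm over their backs; the gripper's body (78 mm by 193 mm) begins 47 mm behind the grasp point.
Start: joints at [1.624, 0.359, 0.012, 0, -1.224, -0.288], TCP at [0.157, 0.656, 0.405] pointing down, gripper open.
Joint ranges: [-3.07, 3.07], [-1.43, 2.12], [-1.02, 1.25], [-3.03, 1.67], [-3.05, -0], [-3.03, 3.03]. Speed limits (rad/s): [2.39, 2.39, 3.01, 3.14, 3.14, 3.14].

### API

Orientations are given as [roll, pitch, yaw] about the fixed x, y, z axes, in that order (R = Rz(yaw) Ry(pitch) Rx(roll)).
In Python, from station import * gives the robot as it stands.
- The arm moves only by the tool arm_command, never from a script. Its argument "targets" is a list of rows, each a list of 3 entries, a list of its own where there are three numbers: the turn, a rotation vector about the world's x, y, z in rad, then the shift along the world's x, y, z in mm, then the closure, from 0 (fully open) to 1 (shut). In form: [[[wx, wy, wz], [tx, ty, tz], fingers], ...]. A call has 1 to 8 rows; each row shifts and turns the commanded pose from where the row before left it; what a row does not reach is not made up. A row lasts 1/10 s, in which the tool goes at most 50 mm and 8.59 degrees, less where a joint would pass 70% of its speed; a pose out of reach is approached as far as the arm can. A call with a gripper value outside its range is refused whole. The fingers move at their own pace and stop on an object; "squeeze" is the grip in N (left out, the last holds). Time passes only in rows, so rows that do not move let the fingers close. It gives the time, the measured TCP pose, the force and the opening at its end, in the units of the state.
- get_state(): the state, without advancing time (a new reading comes with each control period).
- grab_frame(name): name is "scene" or "top"; returns (picture, depth): 384x512x3 uint8, red, green, blue; 384x512 float32, m along the optical axis (not along the pixel's ray), 0 where there is no reading.
- camera_params(name): a dict with "mtx" (3x3 intrinsics, pixels), "eye" and "orientation" of the camera in the world. Camera axes: x right, y down, z forward; pixel columns grow to the right and rows downward; lengths in m; the calibration is good to about 2 mm. A picture is of the moment at which its call begins. camera_params takes no time and is no camera call.
- job_done(): hands the job in, once; it reports no verdict.
The state is a dict: "t": time; "q": joint angles; "qd": joint speeds; "joint_efforts": joint torques, N m; "eef_pos": TCP position; "ee_rot": TCP orientation; "force": force on the tool from outside, world axes, zero at the start; "moment": the same for the moment, N m; "width": finger opening in m.
Only numpy, scipy, OpenCV 4.12 (cv2) and the standard library are available. Lean on these libraries where they do the work, as an engineer would, in place of code of your own. Each camera call takes 0.05 s, during which the arm holds its last target.

## Working session

There is one attempt and no reset: what is moved stays moved. The work goes in short steps, Python scripts to look and compute and a tool call to move; the robot and the scene stay as the last step left them, time stands still between calls to the robot, and variables do not carry over. Pictures are saved under pics/ and viewed, and the job is handed in when it is done.

Besides the shell and the picture viewer there is one more tool, called by a JSON object that holds its "op" and its "data". arm_command: Moves the arm, as the interface text tells. Its arguments: {"type":"object","properties":{"targets":{"type":"array"},"squeeze":{"type":"number"}},"required":["targets"]}

```bash
mkdir -p pics; ls
cat > h.py <<'E'
from station import *
import numpy as np, cv2
from scipy.spatial.transform import Rotation as Rn
E
python3 - <<'E'
from h import *
for n in ("scene","top"):
    p,d=grab_frame(n); cv2.imwrite(f"pics/{n}0.png",p[:,:,::-1]); np.savez(f"{n}0.npz",p=p,d=d)
    c=camera_params(n); print(n,c)
print(get_state())
E
```

```text
pics
scene {'mtx': array([[461.23323248,   0.        , 250.26148869],
       [  0.        , 461.23323248, 183.53452399],
       [  0.        ,   0.        ,   1.        ]]), 'eye': array([ 1.54267453, -0.21842507,  1.04235452]), 'orientation': array([-2.28864463e+00,  8.42341290e-04,  1.38776809e+00])}
top {'mtx': array([[367.67839009,   0.        , 258.29217112],
       [  0.        , 367.67839009, 196.09600447],
       [  0.        ,   0.        ,   1.        ]]), 'eye': array([2.81771322e-01, 7.11454807e-04, 1.25596237e+00]), 'orientation': array([-2.97458562,  0.00679387, -1.59460287])}
{'t': 0.1, 'q': array([ 1.62407010e+00,  3.59329753e-01,  1.11712900e-02, -3.03474932e-04,
       -1.22410178e+00, -2.88091190e-01]), 'qd': array([ 0.0011288 , -0.00058127,  0.00110266, -0.00045123, -0.00034924,
       -0.00134731]), 'joint_efforts': array([-1.05126692e-03, -5.84159374e+01,  2.93751580e+01,  7.01555014e+00,
        1.01749896e-02, -4.35217908e-05]), 'eef_pos': array([0.15701782, 0.6563155 , 0.40381678]), 'ee_rot': array([ 3.14010800e+00, -1.42425682e-04, -2.34920638e-01]), 'force': array([-0.38600192, -0.04330009,  0.2385716 ]), 'moment': array([ 0.01646792,  0.03768925, -0.01111073]), 'width': 0.08767543820942295}
```

View pics/scene0.png

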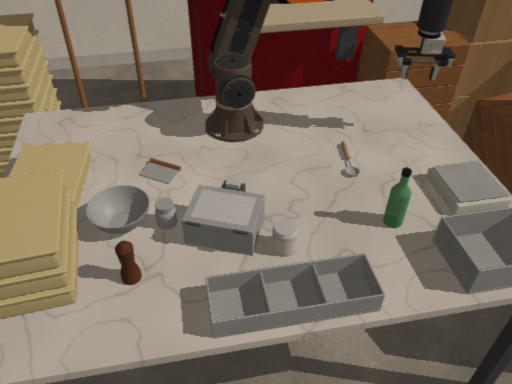

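View pics/top0.png

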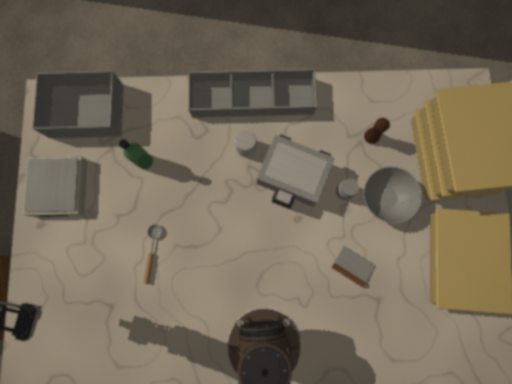

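The box sits at about (296,168) in the top view. Its catch, at (284,197), faces the robot. I'll measure it next.

```bash
cat >> h.py <<'E'
def cam(n):
    c=camera_params(n); return c["mtx"],c["eye"],Rn.from_euler("xyz",c["orientation"]).as_matrix()
def ray(n,uv,z):
    K,e,R=cam(n); uv=np.atleast_2d(uv).astype(float)
    d=(R@np.linalg.inv(K)@np.c_[uv,np.ones(len(uv))].T).T
    return e+d*((z-e[2])/d[:,2])[:,None]
def cloud(n,d):
    K,e,R=cam(n); v,u=np.mgrid[:d.shape[0],:d.shape[1]]
    P=np.stack([(u-K[0,2])/K[0,0]*d,(v-K[1,2])/K[1,1]*d,d],-1)
    return P@R.T+e
def proj(n,P):
    K,e,R=cam(n); p=(np.atleast_2d(P)-e)@R; p=p@K.T; return p[:,:2]/p[:,2:]
E
python3 - <<'E'
from h import *
for n,box in (("top",(230,120,360,230)),("scene",(130,150,330,290))):
    D=np.load(n+"0.npz"); p=D["p"];P=cloud(n,D["d"])
    x0,y0,x1,y1=box
    k=6 if n=="top" else 4
    cv2.imwrite(f"pics/{n}0z.png",cv2.resize(p[y0:y1,x0:x1,::-1],None,fx=k if k*130<800 else 4,fy=k if k*130<800 else 4,interpolation=cv2.INTER_CUBIC)[:600,:800])
    z=P[...,2]; m=((z>.092)&(z<.106)&(D["d"]>0)).astype(np.uint8); mm=np.zeros_like(m);mm[y0:y1,x0:x1]=m[y0:y1,x0:x1]
    nn,l,s,c=cv2.connectedComponentsWithStats(mm)
    for i in range(1,nn):
        if s[i,4]>60:
            Q=P[l==i]; r=cv2.minAreaRect((Q[:,:2]*1000).astype(np.float32)); print(n,s[i],np.median(Q[:,2]),r)
    m=((z>.108)&(z<.13)&(D["d"]>0));mm=np.zeros_like(m);mm[y0:y1,x0:x1]=m[y0:y1,x0:x1]; Q=P[mm]; print("hi",len(Q),Q.mean(0) if len(Q) else 0)
    print('table z', np.median(z[300:330,100:150] if n=="top" else z[120:140,100:150]))
E
```

```text
top [ 257  134   78   73 3297] 0.09974088749076948 ((551.428466796875, -112.48274230957031), (210.1942596435547, 208.14480590820312), 66.19794464111328)
hi 131 [ 0.47062823 -0.07722773  0.11244803]
table z -0.00016651399365996689
scene [ 182  181   83   54 2951] 0.09892433908516252 ((554.42236328125, -110.94329833984375), (210.92298889160156, 208.71612548828125), 66.3890380859375)
hi 126 [ 0.54447795 -0.16722019  0.11449148]
table z -0.0009526650268282255
```

View pics/scene0z.png

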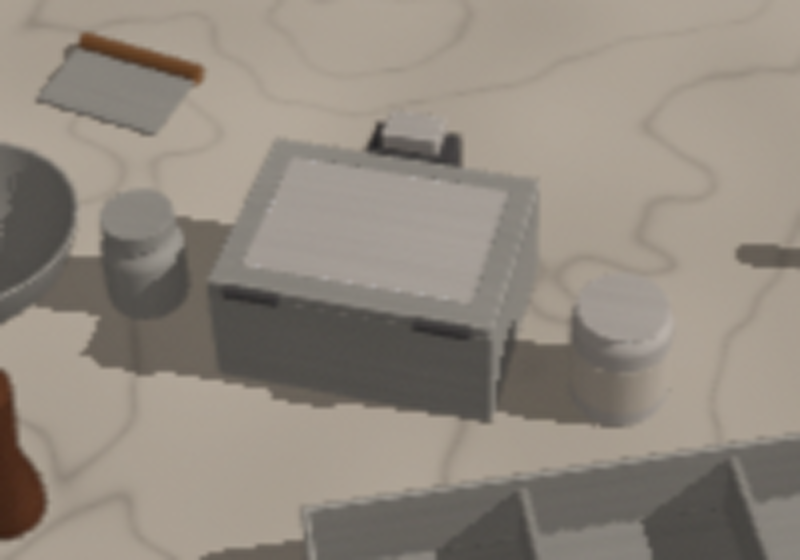

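View pics/top0z.png

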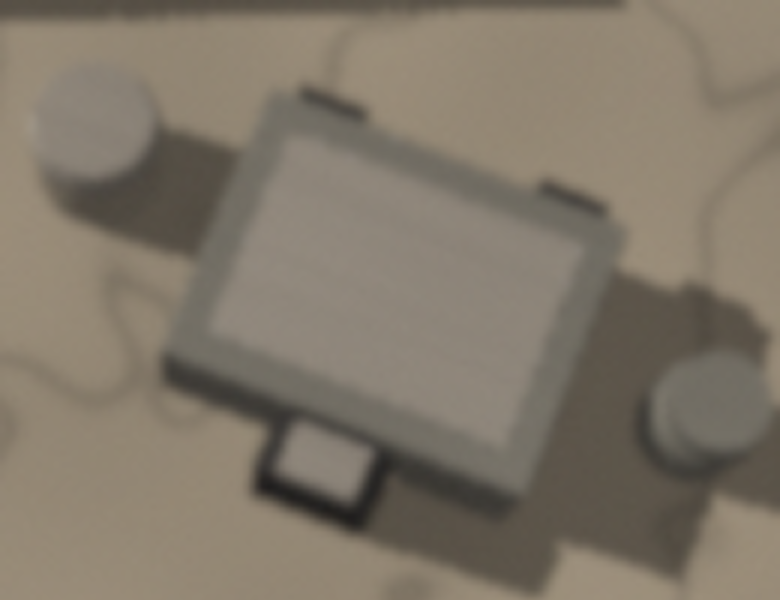

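Run:
```python
from h import *
# box fit per view: lid top pixels; yaw from minAreaRect of eroded main lid part
for n,box in (("top",(230,120,360,230)),("scene",(130,150,330,290))):
    D=np.load(n+"0.npz");P=cloud(n,D["d"]);z=P[...,2];x0,y0,x1,y1=box
    m=np.zeros(z.shape,np.uint8);m[y0:y1,x0:x1]=((z>.094)&(z<.106))[y0:y1,x0:x1]
    m=cv2.morphologyEx(m,cv2.MORPH_OPEN,np.ones((17,17) if n=="scene" else (31,31),np.uint8))
    Q=P[m>0]; r=cv2.minAreaRect((Q[:,:2]*1000).astype(np.float32)); print(n,r)
    hi=(z>.108)&(z<.13); mm=np.zeros_like(hi);mm[y0:y1,x0:x1]=hi[y0:y1,x0:x1]
    nn,l,s,c=cv2.connectedComponentsWithStats(mm.astype(np.uint8))
    for i in range(1,nn):
        if s[i,4]>15: print(s[i],P[l==i].mean(0),cv2.minAreaRect((P[l==i][:,:2]*1000).astype(np.float32)))
```

```text
top ((0.0, 0.0), (0.0, 0.0), 0.0)
[276 191  16  13 130] [ 0.47042568 -0.07651252  0.11247436] ((470.6002197265625, -76.7543716430664), (43.208160400390625, 29.423919677734375), 66.15198516845703)
scene ((551.1241455078125, -133.73500061035156), (166.58157348632812, 153.75552368164062), 75.52535247802734)
[226 178  16   8  88] [ 0.47494579 -0.07542815  0.11138694] ((473.8637390136719, -74.29826354980469), (46.33938980102539, 33.97690200805664), 59.07829666137695)
[130 242   4  14  38] [ 0.70549978 -0.37979122  0.12168094] ((701.37890625, -379.5021667480469), (8.263166427612305, 28.588008880615234), 84.13834381103516)
```

Box fit: the origin is at about (0.567, -0.1185) with yaw about -23.75°, and the button position agrees with this.

Plan:
- Set the jaws along box x, half closed.
- Put one finger on the button and the other above the lid, so it catches the lid when it is released.

{"op": "arm_command", "data": {"targets": [[[0,0,-0.0875],[17,-37,0],0.5],[[0,0,-0.0875],[17,-37,0],0.5],[[0,0,-0.0875],[17,-37,0],0.5],[[0,0,-0.0875],[17,-37,0],0.5],[[0,0,-0.0875],[17,-37,0],0.5],[[0,0,-0.0875],[17,-37,0],0.5],[[0,0,-0.0875],[17,-37,0],0.5],[[0,0,-0.0875],[17,-37,0],0.5]], "squeeze": 20}}

```text
t: 0.9
eef_pos: [0.2933, 0.3587, 0.4045]
ee_rot: [3.141, -0.0, -0.938]
force: [1.2, -0.3, -0.4]
width: 0.0439
```

{"op": "arm_command", "data": {"targets": [[[0,0,-0.0875],[17,-37,0],0.5],[[0,0,-0.0875],[17,-37,0],0.5],[[0,0,-0.0875],[17,-37,0],0.5],[[0,0,-0.0875],[17,-37,0],0.5],[[0,0,-0.0875],[17,-37,0],0.5],[[0,0,-0.0875],[17,-37,0],0.5],[[0,0,-0.0875],[17,-37,0],0.5],[[0,0,-0.0875],[17,-37,0],0.5]]}}

```text
t: 1.7
eef_pos: [0.4292, 0.0627, 0.4047]
ee_rot: [-3.141, 0.0, -1.638]
force: [0.8, 0.8, 0.1]
width: 0.0436
```

{"op": "arm_command", "data": {"targets": [[[0,0,-0.0875],[17,-37,0],0.5],[[0,0,-0.0875],[17,-37,0],0.5],[[0,0,-0.0875],[17,-37,0],0.5],[[0,0,-0.0875],[17,-37,0],0.5],[[0,0,0],[4,-6,-30],0.5],[[0,0,0],[0,0,0],0.5]]}}

```text
t: 2.3
eef_pos: [0.5001, -0.091, 0.3709]
ee_rot: [3.135, -0.003, -1.988]
force: [-1.3, 0.1, -0.8]
width: 0.0436
```

```bash
cat >> h.py <<'E'
O=np.array([.567,-.1185,0]); B=Rn.from_euler("z",-23.75,degrees=True).as_matrix()
def tb(P): return (np.asarray(P)-O)@B   # world->box
def fb(P): return np.asarray(P)@B.T+O
def st():
    s=get_state(); R=Rn.from_euler("xyz",s["ee_rot"]).as_matrix()
    tip=s["eef_pos"]+.178*R[:,2]
    print("t",round(s["t"],2),"tcp",s["eef_pos"].round(4),"tip box mm",(tb(tip)*1e3).round(1),"zaxis box",(R[:,2]@B).round(3),"yaxis box",(R[:,1]@B).round(3),"F",s["force"].round(2),"Fbox",(s["force"]@B).round(2),"M",s["moment"].round(2),"w",round(s["width"],4),"q",s["q"].round(2))
    return s
E
python3 - <<'E'
from h import *
st()
for n in("top","scene"):
    p,d=grab_frame(n); cv2.imwrite(f"pics/{n}1.png",p[:,:,::-1])
E
```

```text
t 2.3 tcp [ 0.5001 -0.091   0.3709] tip box mm [-73.4  -2.2 192.9] zaxis box [-0.006 -0.003 -1.   ] yaxis box [-1.     0.003  0.006] F [-1.31  0.13 -0.8 ] Fbox [-1.25 -0.41 -0.8 ] M [ 0.1   0.07 -0.01] w 0.0436 q [ 0.21  0.11 -0.4  -0.   -1.07 -0.62]
```

{"op": "arm_command", "data": {"targets": [[[0,0,0],[2.6,1,-20],0.5],[[0,0,0],[0,0,-25],0.5],[[0,0,0],[0,0,-20],0.5],[[0,0,0],[0,0,-5],0.5],[[0,0,0],[0,0,0],0.5],[[0,0,0],[0,0,0],0.5]]}}

```text
t: 3.0
eef_pos: [0.5042, -0.088, 0.3062]
ee_rot: [-3.14, 0.001, -1.984]
force: [-0.3, 0.1, 0.3]
width: 0.0434
```

Run:
```python
from h import *
st()
p,d=grab_frame("top"); q,_=grab_frame("scene")
cv2.imwrite("pics/c2.png",np.hstack([cv2.resize(p[100:240,220:360,::-1],(400,400)),cv2.resize(q[150:270,160:280,::-1],(400,400))]))
```

```text
t 3.0 tcp [ 0.5042 -0.088   0.3062] tip box mm [-69.4   2.7 128.2] zaxis box [ 0.002  0.001 -1.   ] yaxis box [-1.    -0.002 -0.002] F [-0.28  0.11  0.25] Fbox [-0.3  -0.01  0.25] M [ 0.1  -0.08 -0.04] w 0.0434 q [ 0.21  0.18 -0.48  0.   -0.91 -0.62]
```

View pics/c2.png

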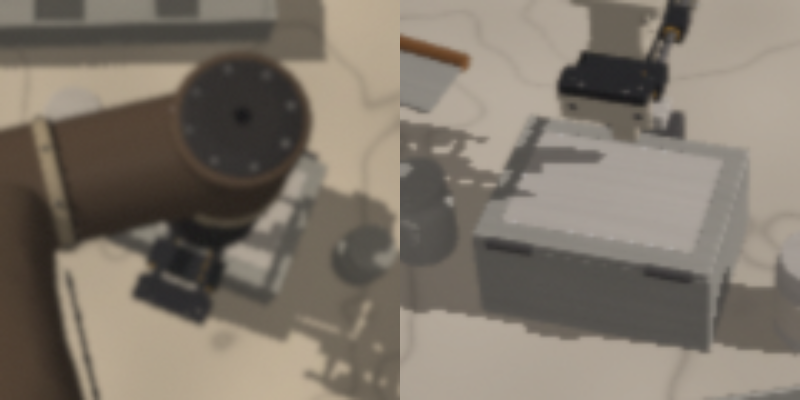

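The gripper straddles the lid's front edge, with one finger over the button at about (665,120) in the crop. Going down to contact.

{"op": "arm_command", "data": {"targets": [[[0,0,0],[-2,-1,-6],0.5],[[0,0,0],[0,0,-6],0.5],[[0,0,0],[0,0,0],0.5],[[0,0,0],[0,0,0],0.5]]}}

```text
t: 3.5
eef_pos: [0.5016, -0.0896, 0.2924]
ee_rot: [3.141, -0.0, -1.985]
force: [-0.3, -0.7, 0.1]
width: 0.0438
```

{"op": "arm_command", "data": {"targets": [[[0,0,0],[0,0,-1],0.5],[[0,0,0],[0,0,0],0.5]]}}

```text
t: 3.7
eef_pos: [0.5017, -0.0896, 0.2916]
ee_rot: [3.142, -0.0, -1.985]
force: [-0.3, 0.1, 0.2]
width: 0.044
```

{"op": "arm_command", "data": {"targets": [[[0,0,0],[0,0,-1],0.5],[[0,0,0],[0,0,0],0.5]]}}

```text
t: 3.9
eef_pos: [0.5016, -0.0895, 0.2906]
ee_rot: [3.141, -0.0, -1.985]
force: [-0.5, -0.7, -0.6]
width: 0.0436
```

{"op": "arm_command", "data": {"targets": [[[0,0,0],[0,0,-1],0.5],[[0,0,0],[0,0,0],0.5]]}}

```text
t: 4.1
eef_pos: [0.5017, -0.0895, 0.2899]
ee_rot: [-3.141, 0.0, -1.985]
force: [-1.0, 1.1, 2.6]
width: 0.044
```

Run:
```python
from h import *
st()
```

```text
t 4.1 tcp [ 0.5017 -0.0895  0.2899] tip box mm [-71.4   0.2 111.9] zaxis box [ 0.  0. -1.] yaxis box [-1.    -0.001 -0.   ] F [-0.95  1.09  2.6 ] Fbox [-1.31  0.61  2.6 ] M [0.3  0.4  0.03] w 0.044 q [ 0.21  0.2  -0.5   0.   -0.87 -0.62]
```

{"op": "arm_command", "data": {"targets": [[[0,0,0],[0,0,-1],0.5],[[0,0,0],[0,0,-1],0.5],[[0,0,0],[0,0,-1],0.5],[[0,0,0],[0,0,0],0.5]]}}

```text
t: 4.5
eef_pos: [0.5017, -0.0896, 0.2868]
ee_rot: [-3.141, 0.0, -1.985]
force: [-1.3, 0.1, 4.2]
width: 0.0441
```

{"op": "arm_command", "data": {"targets": [[[0,0,0],[0,0,-1],0.5],[[0,0,0],[0,0,-1],0.5],[[0,0,0],[0,0,0],0.5]]}}

```text
t: 4.8
eef_pos: [0.5017, -0.0895, 0.2851]
ee_rot: [-3.141, 0.0, -1.985]
force: [-2.3, 0.8, 7.8]
width: 0.0439
```

{"op": "arm_command", "data": {"targets": [[[0,0,0],[0,0,-1],0.5],[[0,0,0],[0,0,-1],0.5],[[0,0,0],[0,0,0],0.5]]}}

```text
t: 5.1
eef_pos: [0.5017, -0.0895, 0.2831]
ee_rot: [-3.141, 0.0, -1.985]
force: [-2.9, 0.9, 8.6]
width: 0.0441
```

{"op": "arm_command", "data": {"targets": [[[0,0,0],[0,0,-1],0.5],[[0,0,0],[0,0,0],0.5]]}}

```text
t: 5.3
eef_pos: [0.5017, -0.0895, 0.2822]
ee_rot: [-3.141, 0.0, -1.985]
force: [-2.5, 2.3, 9.1]
width: 0.0439
```

Run:
```python
from h import *
st()
q,d=grab_frame("scene")
P=cloud("scene",d); b=tb(P.reshape(-1,3)).reshape(P.shape)*1e3
m=(abs(b[...,1])<95)&(b[...,0]>-75)&(b[...,0]<75)&(b[...,2]>80)&(b[...,2]<125)
Q=b[m]; Q=Q[(Q[:,1]<-50)|(Q[:,1]>50)]
A=np.c_[Q[:,:2],np.ones(len(Q))]; c=np.linalg.lstsq(A,Q[:,2],rcond=None)[0]; print(c,len(Q))
cv2.imwrite("pics/c3.png",cv2.resize(q[150:270,160:280,::-1],(600,600)))
```

```text
t 5.3 tcp [ 0.5017 -0.0895  0.2822] tip box mm [-71.4   0.2 104.2] zaxis box [ 0.  0. -1.] yaxis box [-1.    -0.001 -0.   ] F [-2.49  2.27  9.1 ] Fbox [-3.19  1.07  9.1 ] M [0.66 1.21 0.04] w 0.0439 q [ 0.21  0.21 -0.51  0.   -0.85 -0.62]
[-3.52523644e-02  1.71551019e-04  1.02013964e+02] 1098
```

View pics/c3.png

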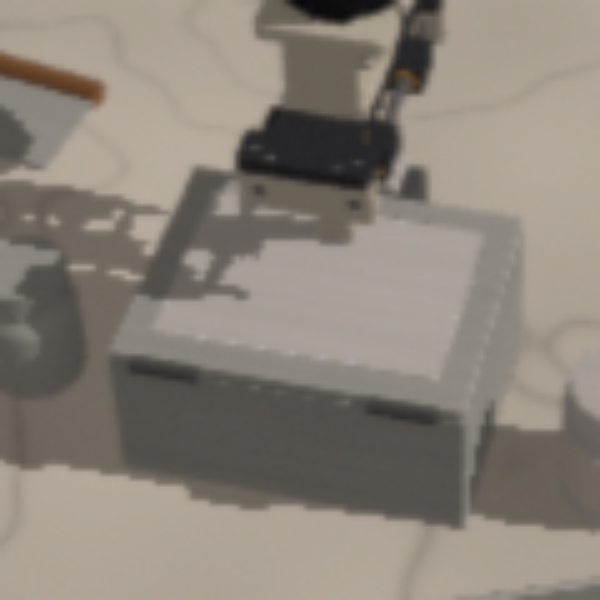

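The picture and the depth fit show the lid released. It is tilted 0.035 rad and rests on the second finger. Next I'll compute the arc for that finger to follow.

Run:
```python
from h import *
def pos(t):
    r=129.5
    x=80-r*np.cos(t)+4*np.sin(t); z=95+r*np.sin(t)+4*np.cos(t)
    if t>np.pi/2: x=80-160*np.cos(t)+4*np.sin(t)
    return np.array([x,z])
T=np.arange(.035,1.93,.075); P=np.array([pos(t) for t in T])
c=np.r_[0,0,P[0,1]]; 
for i in range(1,len(T)):
    w=B@np.array([P[i,0]-P[0,0],0,P[i,1]-P[0,1]]); w0=B@np.array([P[i-1,0]-P[0,0],0,P[i-1,1]-P[0,1]])
    print(round(T[i],3),(w-w0).round(1), 'cum',w.round(0))
```

```text
0.11 [ 0.9 -0.4  9.7] cum [ 1. -0. 10.]
0.185 [ 1.6 -0.7  9.6] cum [ 2. -1. 19.]
0.26 [ 2.2 -1.   9.4] cum [ 5. -2. 29.]
0.335 [ 2.9 -1.3  9.2] cum [ 8. -3. 38.]
0.41 [ 3.5 -1.5  8.9] cum [11. -5. 47.]
0.485 [ 4.1 -1.8  8.6] cum [15. -7. 55.]
0.56 [ 4.7 -2.1  8.3] cum [20. -9. 64.]
0.635 [ 5.2 -2.3  7.9] cum [ 25. -11.  72.]
0.71 [ 5.8 -2.5  7.4] cum [ 31. -14.  79.]
0.785 [ 6.2 -2.7  6.9] cum [ 37. -16.  86.]
0.86 [ 6.7 -2.9  6.4] cum [ 44. -19.  92.]
0.935 [ 7.1 -3.1  5.8] cum [ 51. -22.  98.]
1.01 [ 7.5 -3.3  5.2] cum [ 58. -26. 103.]
1.085 [ 7.8 -3.4  4.6] cum [ 66. -29. 108.]
1.16 [ 8.1 -3.6  3.9] cum [ 74. -33. 112.]
1.235 [ 8.4 -3.7  3.3] cum [ 83. -36. 115.]
1.31 [ 8.6 -3.8  2.6] cum [ 91. -40. 118.]
1.385 [ 8.7 -3.8  1.9] cum [100. -44. 119.]
1.46 [ 8.8 -3.9  1.1] cum [109. -48. 121.]
1.535 [ 8.9 -3.9  0.4] cum [118. -52. 121.]
1.61 [10.  -4.4 -0.3] cum [128. -56. 121.]
1.685 [10.9 -4.8 -1. ] cum [139. -61. 120.]
1.76 [10.8 -4.8 -1.8] cum [149. -66. 118.]
1.835 [10.6 -4.7 -2.5] cum [160. -70. 115.]
1.91 [10.4 -4.6 -3.2] cum [171. -75. 112.]
```

{"op": "arm_command", "data": {"targets": [[[0,0,0],[0.5,-0.2,5],0.5],[[0,0,0],[0.5,-0.2,5],0.5],[[0,0,0],[1.5,-0.7,9.5],0.5],[[0,0,0],[2.2,-1,9.4],0.5],[[0,0,0],[2.9,-1.3,9.2],0.5],[[0,0,0],[3.5,-1.5,8.9],0.5]]}}

```text
t: 5.95
eef_pos: [0.5131, -0.0946, 0.3296]
ee_rot: [-3.141, 0.0, -1.985]
force: [1.1, -0.2, 0.4]
width: 0.044
```

```bash
cat >> h.py <<'E'
def lid(name):
    q,d=grab_frame("scene")
    P=cloud("scene",d); b=tb(P.reshape(-1,3)).reshape(P.shape)*1e3
    cv2.imwrite(f"pics/{name}.png",cv2.resize(q[90:270,130:310,::-1],(600,600)))
    m=(abs(b[...,1])>45)&(abs(b[...,1])<98)&(b[...,0]>-90)&(b[...,0]<140)&(b[...,2]>97)
    Q=b[m]; a=np.arctan2(Q[:,2]-95,80-Q[:,0]); 
    r=np.hypot(Q[:,2]-95,80-Q[:,0]); a=a[(r>60)&(r<165)]
    print("lid angle",np.percentile(a,[10,50,90]).round(3)," -offset",len(a))
E
python3 - <<'E'
from h import *
st(); lid("c4")
E
```

```text
t 5.95 tcp [ 0.5131 -0.0946  0.3296] tip box mm [-58.9   0.2 151.6] zaxis box [ 0.  0. -1.] yaxis box [-1.    -0.001 -0.   ] F [ 1.09 -0.24  0.39] Fbox [1.09 0.22 0.39] M [-0.14 -0.3   0.01] w 0.044 q [ 0.19  0.17 -0.43  0.   -0.97 -0.61]
lid angle [0.425 0.456 0.497]  -offset 1060
```

View pics/c4.png

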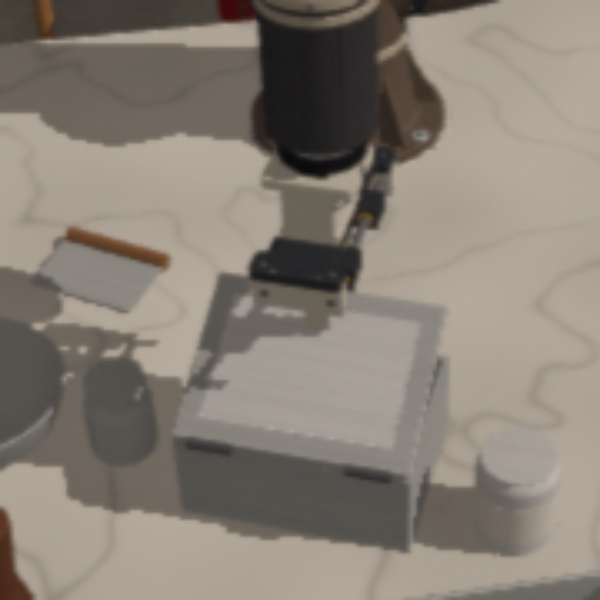

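The lid is up about 0.41 rad (0.456 less the offset) and is being followed properly by the finger. Carrying on.

{"op": "arm_command", "data": {"targets": [[[0,0,0],[4.1,-1.8,8.6],0.5],[[0,0,0],[4.7,-2.1,8.3],0.5],[[0,0,0],[5.2,-2.3,7.9],0.5],[[0,0,0],[5.8,-2.5,7.4],0.5],[[0,0,0],[6.2,-2.7,6.9],0.5],[[0,0,0],[6.7,-2.9,6.4],0.5],[[0,0,0],[7.1,-3.1,5.8],0.5]]}}

```text
t: 6.7
eef_pos: [0.5532, -0.1122, 0.3804]
ee_rot: [-3.142, -0.0, -1.985]
force: [0.3, -0.9, -0.0]
width: 0.0439
```

Run:
```python
from h import *
st(); lid("c5")
```

```text
t 6.7 tcp [ 0.5532 -0.1122  0.3804] tip box mm [-1.520e+01  2.000e-01  2.024e+02] zaxis box [ 0. -0. -1.] yaxis box [-1. -0. -0.] F [ 0.28 -0.89 -0.01] Fbox [ 0.61 -0.7  -0.01] M [-0.19 -0.49 -0.01] w 0.0439 q [ 0.15  0.2  -0.27  0.   -1.1  -0.56]
lid angle [0.954 0.983 1.025]  -offset 1248
```

{"op": "arm_command", "data": {"targets": [[[0,0,0],[7.5,-3.3,5.2],0.5],[[0,0,0],[7.8,-3.4,4.6],0.5],[[0,0,0],[8.1,-3.6,3.9],0.5],[[0,0,0],[8.4,-3.7,3.3],0.5],[[0,0,0],[8.6,-3.8,2.6],0.5],[[0,0,0],[8.7,-3.8,1.9],0.5]]}}

```text
t: 7.35
eef_pos: [0.6025, -0.1338, 0.4015]
ee_rot: [3.141, -0.0, -1.985]
force: [0.9, -1.3, -1.8]
width: 0.0441
```

Run:
```python
from h import *
st(); lid("c6")
```

```text
t 7.35 tcp [ 0.6025 -0.1338  0.4015] tip box mm [ 38.6   0.3 223.5] zaxis box [-0. -0. -1.] yaxis box [-1. -0.  0.] F [ 0.91 -1.33 -1.76] Fbox [ 1.37 -0.85 -1.76] M [-0.17 -0.69  0.03] w 0.0441 q [ 0.1   0.27 -0.13 -0.   -1.18 -0.51]
lid angle [1.407 1.432 1.467]  -offset 1146
```

View pics/c6.png

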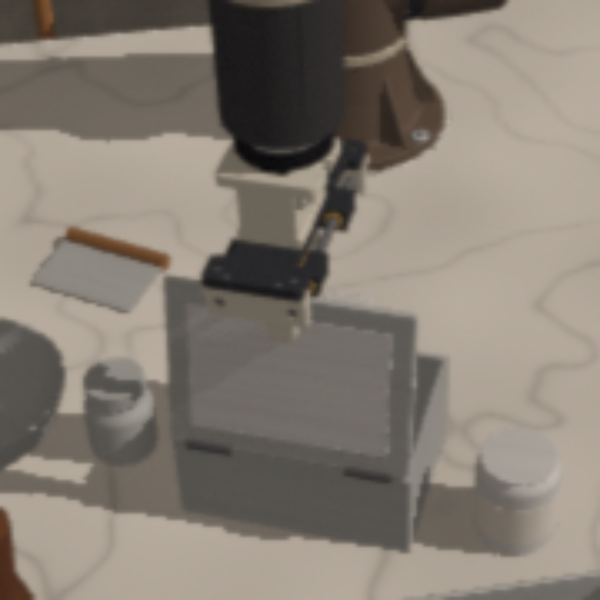

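The lid is at about 1.39 rad and still resting on the finger.

{"op": "arm_command", "data": {"targets": [[[0,0,0],[8.8,-3.9,1.1],0.5],[[0,0,0],[8.9,-3.9,0.4],0.5],[[0,0,0],[10,-4.4,0],0.5],[[0,0,0],[10.9,-4.8,-1],0.5],[[0,0,0],[10.8,-4.8,-1],0.5],[[0,0,0],[10.6,-4.7,-1],0.5],[[0,0,0],[8,-3.5,0],0.5],[[0,0,0],[0,0,0],0.5]]}}

```text
t: 8.2
eef_pos: [0.6705, -0.1639, 0.3993]
ee_rot: [3.141, -0.0, -1.985]
force: [0.3, 0.2, -1.2]
width: 0.0436
```

Run:
```python
from h import *
st(); lid("c7")
```

```text
t 8.2 tcp [ 0.6705 -0.1639  0.3993] tip box mm [112.8   0.  221.3] zaxis box [-0.001 -0.    -1.   ] yaxis box [-1.    -0.     0.001] F [ 0.25  0.16 -1.17] Fbox [ 0.17  0.25 -1.17] M [ 0.07 -0.09 -0.01] w 0.0436 q [ 0.04  0.39  0.04 -0.   -1.23 -0.46]
lid angle [1.865 1.886 1.91 ]  -offset 657
```

View pics/c7.png

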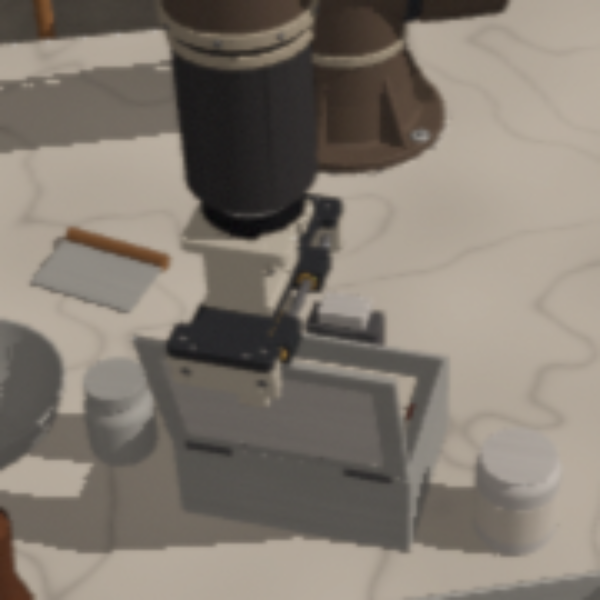

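The lid stands at its stop, about 1.85 rad. I'll lift out, turn 90°, and move over the inner cover.

{"op": "arm_command", "data": {"targets": [[[0,0,0],[0,0,15],0.5],[[0,0,0],[0,0,25],0.5],[[0,0,0],[0,0,25],0.5],[[0,0,0.13],[-11,9,0],0.4],[[0,0,0.13],[-11,9,0],0.4],[[0,0,0.13],[-11,9,0],0.4],[[0,0,0.13],[-11,9,0],0.4],[[0,0,0.13],[-11,9,0],0.4]]}}

```text
t: 9.05
eef_pos: [0.6136, -0.118, 0.4654]
ee_rot: [-3.141, 0.0, -1.329]
force: [-0.1, 0.7, 0.3]
width: 0.0524
```

{"op": "arm_command", "data": {"targets": [[[0,0,0.13],[-11,9,0],0.4],[[0,0,0.13],[-11,9,0],0.4],[[0,0,0.13],[-11,9,0],0.4],[[0,0,0.13],[-1,1,0],0.4],[[0,0,0.13],[-1,1,0],0.4],[[0,0,0.13],[-0.5,0.8,0],0.4],[[0,0,0.14],[0,0,0],0.4],[[0,0,0],[0,0,0],0.4]]}}

```text
t: 9.85
eef_pos: [0.5785, -0.0885, 0.4654]
ee_rot: [-3.141, -0.0, -0.412]
force: [0.3, -1.1, -0.6]
width: 0.0527
```

Run:
```python
from h import *
st(); lid("c8")
p,d=grab_frame("top"); cv2.imwrite("pics/t8.png",cv2.resize(p[100:240,210:370,::-1],(686,600)))
np.savez("top8.npz",p=p,d=d)
```

```text
t 9.85 tcp [ 0.5785 -0.0885  0.4654] tip box mm [ -1.5  32.2 287.4] zaxis box [ 0.  0. -1.] yaxis box [ 0.002 -1.    -0.   ] F [ 0.28 -1.08 -0.64] Fbox [ 0.69 -0.87 -0.64] M [ 0.01 -0.02  0.01] w 0.0527 q [ 0.18  0.18 -0.1  -0.   -1.3   0.98]
lid angle [1.862 1.881 1.908]  -offset 794
```

View pics/c8.png

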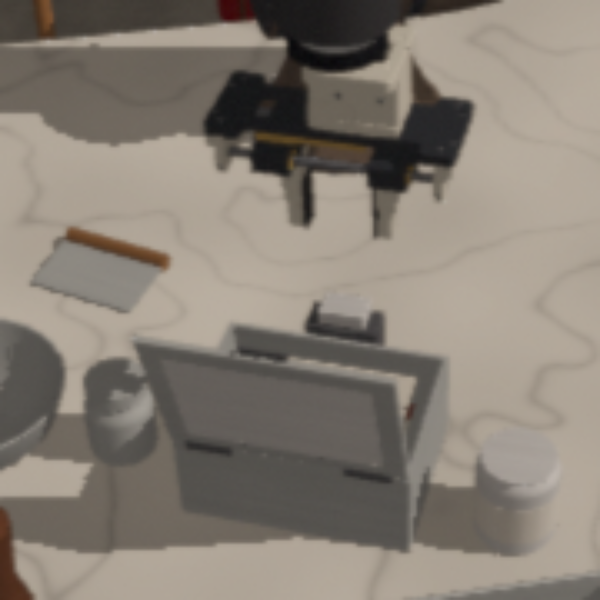

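View pics/t8.png

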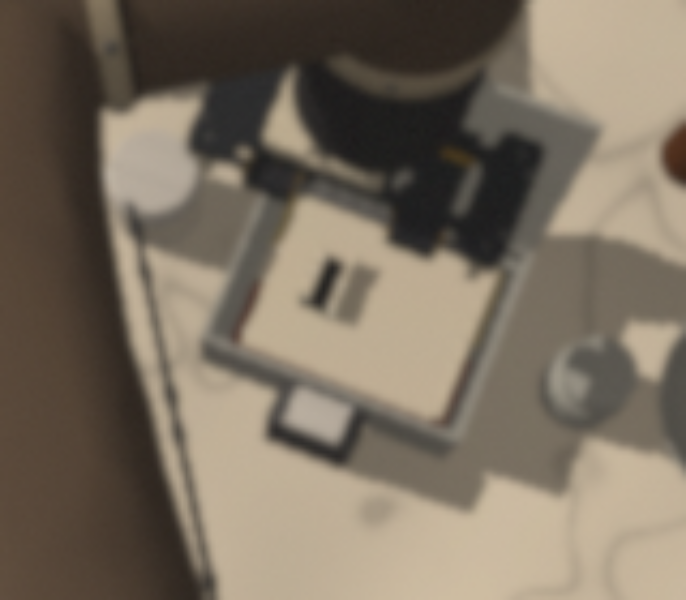

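The lid is open and the cover is flat in its frame. The rib and tab show at about (325-360, 290) in the top crop; I'll check their position by depth.

Run:
```python
from h import *
D=np.load("top8.npz"); b=tb(cloud("top",D["d"]).reshape(-1,3))*1e3
m=(abs(b[:,0])<60)&(abs(b[:,1])<90)&(b[:,2]>76)&(b[:,2]<95)
Q=b[m]; 
Q=Q[(Q[:,0]>-45)&(Q[:,0]<45)&(Q[:,1]>0)]
print(len(Q)); print(np.c_[Q].round(0)[np.argsort(Q[:,1])])
for lo,hi in((12,32),(32,55)):
    q=Q[(Q[:,1]>lo)&(Q[:,1]<hi)]
    if len(q): print(lo,q.mean(0),q.min(0),q.max(0),len(q))
m=(abs(b[:,0])<50)&(abs(b[:,1])<70)&(b[:,2]>60)&(b[:,2]<73);print(np.median(b[m][:,2]))
```

```text
59
[[-32.   1.  76.]
 [  8.  17.  81.]
 [-20.  17.  88.]
 [ -2.  18.  88.]
 [ 17.  18.  85.]
 [-11.  18.  93.]
 [-25.  18.  79.]
 [ 10.  18.  84.]
 [-16.  19.  87.]
 [  1.  19.  88.]
 [ 19.  19.  88.]
 [-24.  19.  87.]
 [ -6.  19.  86.]
 [ 13.  19.  85.]
 [-13.  20.  85.]
 [  5.  20.  87.]
 [ 23.  20.  87.]
 [-21.  20.  88.]
 [ -3.  20.  90.]
 [ 15.  21.  89.]
 [-11.  21.  90.]
 [  7.  21.  90.]
 [-18.  22.  88.]
 [ 18.  22.  89.]
 [  2.  22.  81.]
 [-25.  22.  86.]
 [ -8.  22.  90.]
 [ 10.  22.  90.]
 [-14.  23.  85.]
 [  5.  23.  83.]
 [  9.  39.  82.]
 [-18.  39.  87.]
 [  1.  39.  86.]
 [ 18.  40.  88.]
 [ -7.  40.  88.]
 [ 12.  40.  85.]
 [-15.  40.  91.]
 [  2.  40.  92.]
 [ 13.  41.  90.]
 [-20.  41.  79.]
 [ -3.  41.  84.]
 [-12.  42.  88.]
 [  6.  42.  88.]
 [-20.  42.  92.]
 [ -1.  42.  89.]
 [ 17.  43.  89.]
 [  9.  43.  92.]
 [ -8.  43.  87.]
 [-17.  43.  91.]
 [  2.  44.  88.]
 [ -6.  44.  88.]
 [ 14.  44.  85.]
 [-14.  45.  91.]
 [  6.  45.  84.]
 [-19.  66.  77.]
 [ 33.  84.  77.]
 [ 25.  84.  78.]
 [ 40.  86.  76.]
 [-20.  87.  76.]]
12 [-2.15066506 20.02259703 86.78345469] [-24.96959784  17.09866141  78.791634  ] [23.07896401 23.12441782 93.10362943] 29
32 [-1.29131222 41.80345246 87.68834964] [-20.14259227  39.05328939  79.16734091] [18.28329331 45.05214802 92.2603551 ] 24
69.13472900362704
```

{"op": "arm_command", "data": {"targets": [[[0,0,0],[0.5,-1,-20],0.4],[[0,0,0],[0,0,-35],0.4],[[0,0,0],[0,0,-35],0.4],[[0,0,0],[0,0,-35],0.4],[[0,0,0],[0,0,-35],0.4],[[0,0,0],[0,0,-25],0.4],[[0,0,0],[0,0,-10],0.4],[[0,0,0],[0,0,0],0.4]]}}

```text
t: 10.75
eef_pos: [0.5793, -0.0897, 0.2689]
ee_rot: [3.14, 0.002, -0.417]
force: [-0.1, -0.7, 0.7]
width: 0.0529
```

{"op": "arm_command", "data": {"targets": [[[0,0,0],[0,0,-10],0.4],[[0,0,0],[0,0,-5],0.4],[[0,0,0],[0,0,0],0.4],[[0,0,0],[0,0,0],0.4]]}}

```text
t: 11.15
eef_pos: [0.5798, -0.0896, 0.2555]
ee_rot: [-3.141, -0.001, -0.415]
force: [-0.4, 0.1, -1.1]
width: 0.0524
```

Run:
```python
from h import *
st(); lid("c9")
p,d=grab_frame("top"); cv2.imwrite("pics/t9.png",cv2.resize(p[100:240,210:370,::-1],(686,600)))
```

```text
t 11.15 tcp [ 0.5798 -0.0896  0.2555] tip box mm [ 0.2 31.6 77.5] zaxis box [ 0.001  0.    -1.   ] yaxis box [-0. -1. -0.] F [-0.38  0.07 -1.09] Fbox [-0.37 -0.09 -1.09] M [ 0.01 -0.08  0.01] w 0.0524 q [ 0.18  0.35 -0.37  0.   -0.84  0.98]
lid angle [0.9   1.858 1.899]  -offset 1464
```

View pics/c9.png

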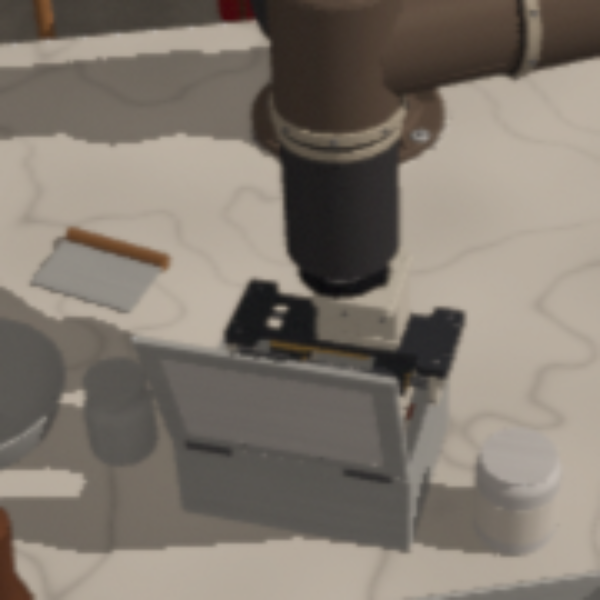

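{"op": "arm_command", "data": {"targets": [[[0,0,0],[0,0,-4],0.4],[[0,0,0],[0,0,0],0.66],[[0,0,0],[-0.6,-1.4,0],0.7],[[0,0,0],[-0.8,-1.8,0],0.8],[[0,0,0],[0,0,0],0.9],[[0,0,0],[0,0,0],0.9]], "squeeze": 22}}

```text
t: 11.85
eef_pos: [0.5786, -0.0921, 0.251]
ee_rot: [-3.14, -0.001, -0.415]
force: [0.8, 5.6, -0.8]
width: 0.0205
```

Run:
```python
from h import *
s=st()
R=Rn.from_euler("xyz",s["ee_rot"]).as_matrix()
tip=(tb(s["eef_pos"]+.178*R[:,2]))*1e3; tcp=tb(s["eef_pos"])*1e3
H=np.array([tcp[0],-85,66.])
prev=tcp
for a in np.arange(.1,1.01,.1):
    v=Rn.from_rotvec([a,0,0]).apply(tcp-H)+H
    print(round(a,2),(B@(v-prev)).round(1),'cum',(B@(v-tcp)).round(0)); prev=v
print("rotvec per .1",(B@np.array([.1,0,0])).round(4))
```

```text
t 11.85 tcp [ 0.5786 -0.0921  0.251 ] tip box mm [ 0.1 29.2 73. ] zaxis box [ 0.001  0.002 -1.   ] yaxis box [-0.001 -1.    -0.002] F [ 0.78  5.63 -0.77] Fbox [-1.55  5.46 -0.77] M [ 2.24 -0.16  0.05] w 0.0205 q [ 0.18  0.36 -0.38 -0.   -0.83  0.98]
0.1 [ -7.7 -17.4  10.4] cum [ -8. -17.  10.]
0.2 [ -8.  -18.3   8.5] cum [-16. -36.  19.]
0.3 [ -8.3 -19.    6.5] cum [-24. -55.  25.]
0.4 [ -8.6 -19.5   4.4] cum [-33. -74.  30.]
0.5 [ -8.7 -19.8   2.2] cum [-41. -94.  32.]
0.6 [ -8.7 -19.9   0. ] cum [ -50. -114.   32.]
0.7 [ -8.7 -19.8  -2.1] cum [ -59. -134.   30.]
0.8 [ -8.6 -19.5  -4.3] cum [ -67. -153.   26.]
0.9 [ -8.4 -19.   -6.4] cum [ -76. -172.   19.]
1.0 [ -8.1 -18.3  -8.4] cum [ -84. -190.   11.]
rotvec per .1 [ 0.0915 -0.0403  0.    ]
```

The width is 20.5 mm, so the tab is fully in. Swinging the cover about its hinge.

{"op": "arm_command", "data": {"targets": [[[0.0458,-0.0202,0],[-3.8,-8.6,5.4],0.9],[[0.0458,-0.0202,0],[-3.9,-8.8,5],0.9],[[0.0458,-0.0202,0],[-4,-9.1,4.5],0.9],[[0.0458,-0.0202,0],[-4,-9.2,4],0.9],[[0.0458,-0.0202,0],[-4.1,-9.4,3.5],0.9],[[0.0458,-0.0202,0],[-4.2,-9.6,3],0.9],[[0,0,0],[0,0,0],0.9]]}}

```text
t: 12.55
eef_pos: [0.5542, -0.1475, 0.277]
ee_rot: [-2.837, -0.0, -0.417]
force: [-0.3, 9.9, 2.6]
width: 0.0204
```

Run:
```python
from h import *
s=st(); lid("c10")
p,d=grab_frame("top"); cv2.imwrite("pics/t10.png",cv2.resize(p[100:240,210:370,::-1],(686,600)))
```

```text
t 12.55 tcp [ 0.5542 -0.1475  0.277 ] tip box mm [1.000e-01 2.160e+01 1.072e+02] zaxis box [ 0.001  0.3   -0.954] yaxis box [-0.003 -0.954 -0.3  ] F [-0.29  9.93  2.56] Fbox [-4.26  8.97  2.56] M [ 3.18 -0.09  0.47] w 0.0204 q [-0.04  0.31 -0.26 -0.36 -0.92  1.4 ]
lid angle [0.737 1.845 1.897]  -offset 1528
```

View pics/t10.png

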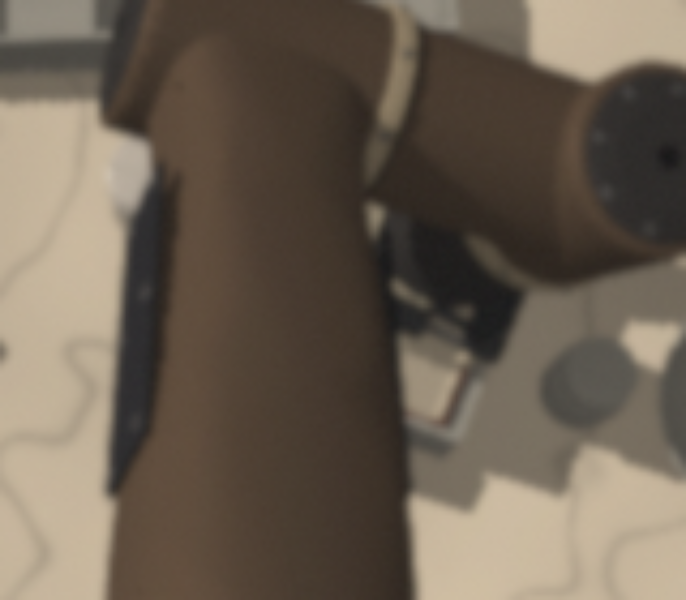

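View pics/c10.png

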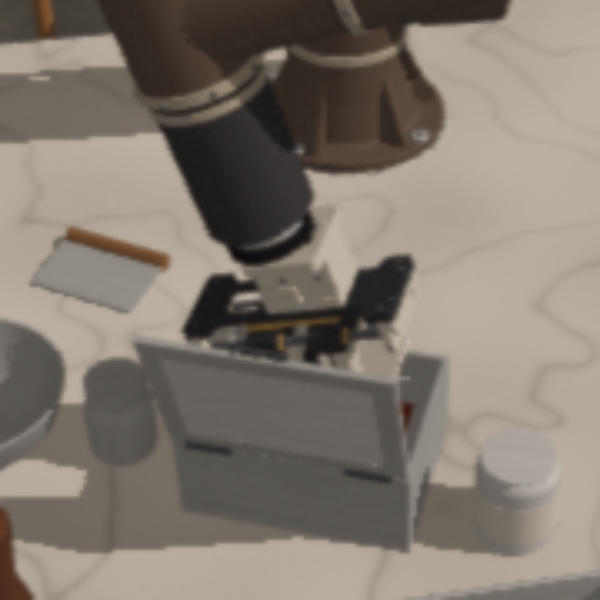

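The cover is rising with the grip. Continuing, with a small correction.

{"op": "arm_command", "data": {"targets": [[[0.0458,-0.0202,0],[-4,-9,2.5],0.9],[[0.0458,-0.0202,0],[-4.3,-9.8,2],0.9],[[0.0458,-0.0202,0],[-4,-9,1.3],0.9],[[0.0458,-0.0202,0],[-4.4,-9.9,0.8],0.9],[[0.0458,-0.0202,0],[-4.4,-9.9,0.2],0.9],[[0.0458,-0.0202,0],[-4.4,-9.9,-0.2],0.9],[[0,0,0],[0,0,0],0.9]]}}

```text
t: 13.35
eef_pos: [0.5284, -0.2059, 0.2828]
ee_rot: [-2.54, 0.001, -0.417]
force: [1.0, 4.3, 2.7]
width: 0.0207
```

Run:
```python
from h import *
s=st(); lid("c11")
```

```text
t 13.35 tcp [ 0.5284 -0.2059  0.2828] tip box mm [ -0.    5.3 136.1] zaxis box [ 0.001  0.566 -0.824] yaxis box [-0.003 -0.824 -0.566] F [1.05 4.25 2.65] Fbox [-0.75  4.31  2.65] M [-0.06  0.31  0.32] w 0.0207 q [-0.31  0.33 -0.14 -0.67 -1.12  1.77]
lid angle [1.055 1.872 1.901]  -offset 1209
```

View pics/c11.png

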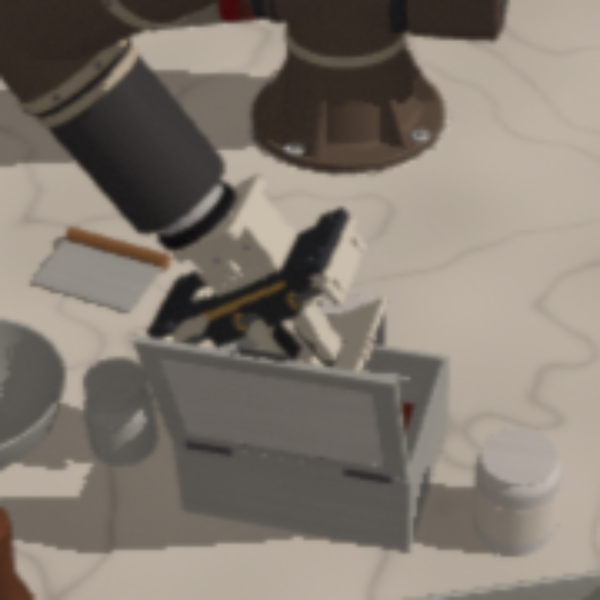

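{"op": "arm_command", "data": {"targets": [[[0.0458,-0.0202,0],[-4.1,-9.2,-0.8],0.9],[[0.0458,-0.0202,0],[-4.3,-9.8,-1.3],0.9],[[0.0458,-0.0202,0],[-4.3,-9.7,-1.9],0.9],[[0.0458,-0.0202,0],[-4.3,-9.7,-2.4],0.9],[[0,0,0],[0,0,0],0.8],[[0,0,0],[0,0,0],0.5],[[0,0,0],[0,0,0],0.5],[[0,0,0],[0,0,0],0.5]]}}

```text
t: 14.2
eef_pos: [0.5118, -0.2427, 0.2767]
ee_rot: [-2.343, -0.0, -0.414]
force: [-0.9, 0.6, 0.5]
width: 0.0392
```

Run:
```python
from h import *
s=st(); lid("c12")
R=Rn.from_euler("xyz",s["ee_rot"]).as_matrix(); print("back 10mm",-10*R[:,2])
p,d=grab_frame("top"); cv2.imwrite("pics/t12.png",cv2.resize(p[100:240,210:370,::-1],(686,600)))
b=tb(cloud("top",d).reshape(-1,3))*1e3
for n,c in (("can",(-20,-160)),):
    m=(b[:,1]<-115)&(b[:,1]>-260)&(abs(b[:,0])<130)&(b[:,2]>80)&(b[:,2]<97); print(np.percentile(b[m],[2,50,98],axis=0).round(0),m.sum())
```

```text
t 14.2 tcp [ 0.5118 -0.2427  0.2767] tip box mm [ -0.6  -8.4 152.6] zaxis box [-0.     0.717 -0.698] yaxis box [ 0.001 -0.698 -0.717] F [-0.87  0.59  0.46] Fbox [-1.03  0.19  0.46] M [-2.18  1.   -0.02] w 0.0392 q [-0.47  0.39 -0.09 -0.84 -1.28  1.96]
lid angle [0.853 1.871 1.902]  -offset 1244
back 10mm [-2.88268779 -6.56024706  6.97518957]Traceback (most recent call last):
  File "<stdin>", line 7, in <module>
    return _quantile_unchecked(
        a, q, axis, out, overwrite_input, method, keepdims, weights)
    return _ureduce(a,
                    func=_quantile_ureduce_func,
    ...<5 lines>...
                    overwrite_input=overwrite_input,
                    method=method)
    r = func(a, **kwargs)
    result = _quantile(arr,
                       quantiles=q,
    ...<2 lines>...
                       out=out,
                       weights=wgt)
    slices_having_nans = np.isnan(arr[-1, ...])
                                  ~~~^^^^^^^^^
IndexError: index -1 is out of bounds for axis 0 with size 0
```

View pics/c12.png

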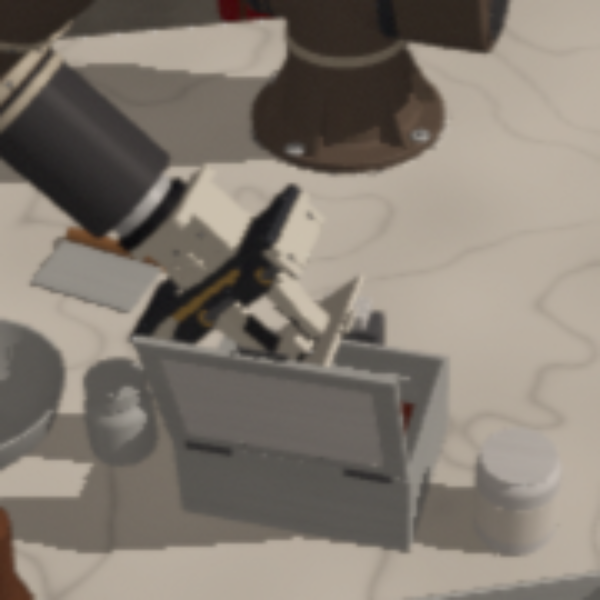

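The cover stays at about 0.8 rad after release. I'll back out along the tool axis, go up, straighten, and pass over to its +y side.

{"op": "arm_command", "data": {"targets": [[[0,0,0],[-4,-9.2,9.8],0.5],[[0,0,0],[-7,-16,17],0.5],[[0,0,0],[-7,-16,17],0.5],[[0,0,0],[-3,-7,20],0.5],[[0,0,0],[0,0,35],0.5],[[0,0,0],[0,0,35],0.5],[[-0.122,0.0537,0],[9,20,30],0.6],[[-0.122,0.0537,0],[15,35,10],0.7]]}}

```text
t: 15.1
eef_pos: [0.5144, -0.2399, 0.4549]
ee_rot: [-2.613, -0.008, -0.421]
force: [0.9, 0.1, -1.5]
width: 0.0329
```

{"op": "arm_command", "data": {"targets": [[[-0.122,0.0537,0],[15,35,0],0.8],[[-0.122,0.0537,0],[15,35,0],0.9],[[-0.122,0.0537,0],[15,35,0],1],[[-0.122,0.0537,0],[15,35,0],1],[[0,0,0],[15,35,0],1],[[0,0,0],[15,35,0],1],[[0,0,0],[8,18,0],1],[[0,0,0],[0,0,0],1]]}}

```text
t: 15.9
eef_pos: [0.6136, -0.007, 0.4504]
ee_rot: [-3.141, -0.001, -0.413]
force: [0.1, 1.1, -0.0]
width: 0.0004
```

Run:
```python
from h import *
s=st(); lid("c13")
p,d=grab_frame("top"); cv2.imwrite("pics/t13.png",cv2.resize(p[100:240,210:370,::-1],(686,600)))
```

```text
t 15.9 tcp [ 0.6136 -0.007   0.4504] tip box mm [ -2.2 120.9 272.4] zaxis box [ 0.001  0.001 -1.   ] yaxis box [ 0.002 -1.    -0.001] F [ 0.11  1.08 -0.05] Fbox [-0.33  1.03 -0.05] M [-0.01  0.05  0.04] w 0.0004 q [ 0.31  0.23 -0.06  0.   -1.28  0.85]
lid angle [1.86  1.881 1.907]  -offset 820
```

View pics/c13.png

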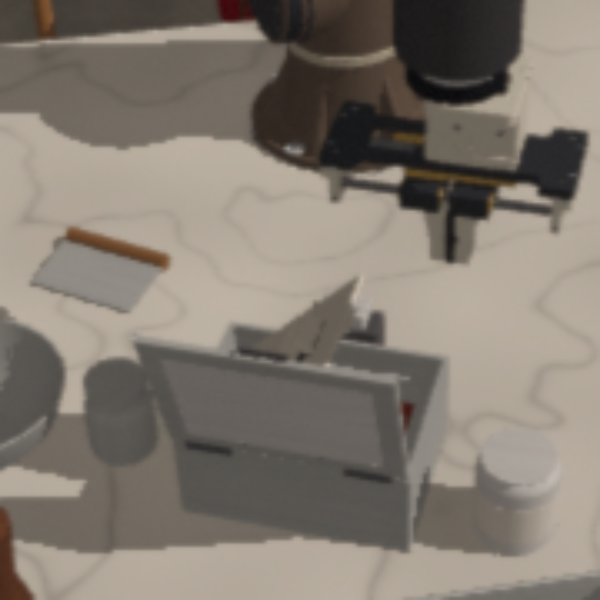

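The cover leans at about 0.8 rad with its top edge at (355,285), and the closed fingers are clear on its +y side. I'll lower them and push the cover upright.

{"op": "arm_command", "data": {"targets": [[[0,0,0],[1,0,-25],1],[[0,0,0],[0,0,-35],1],[[0,0,0],[0,0,-30],1],[[0,0,0],[-4,-9,-17],1],[[0,0,0],[-8,-18.3,0],1],[[0,0,0],[-8,-18.3,0],1],[[0,0,0],[-4,-9.2,0],1],[[0,0,0],[0,0,0],1]]}}

```text
t: 16.8
eef_pos: [0.5892, -0.0655, 0.3451]
ee_rot: [-3.139, -0.003, -0.417]
force: [0.5, 1.0, 0.1]
width: 0.0005
```

{"op": "arm_command", "data": {"targets": [[[0,0,0],[-4,-9.2,0],1],[[0,0,0],[-4,-9.2,0],1],[[0,0,0],[-4,-9.2,0],1],[[0,0,0],[-4,-9.2,2],1],[[0,0,0],[-4,-9.2,3],1],[[0,0,0],[0,0,0],1]]}}

```text
t: 17.4
eef_pos: [0.5693, -0.1103, 0.349]
ee_rot: [-3.14, -0.001, -0.415]
force: [0.7, -0.1, -0.4]
width: 0.0004
```

Run:
```python
from h import *
s=st(); lid("c14")
```

```text
t 17.4 tcp [ 0.5693 -0.1103  0.349 ] tip box mm [ -1.    8.6 171. ] zaxis box [ 0.001  0.001 -1.   ] yaxis box [-0.001 -1.    -0.001] F [ 0.66 -0.09 -0.42] Fbox [ 0.64  0.18 -0.42] M [ 0.11 -0.08 -0.05] w 0.0004 q [ 0.15  0.25 -0.28 -0.   -1.04  1.01]
lid angle [1.266 1.879 1.904]  -offset 931
```

View pics/c14.png

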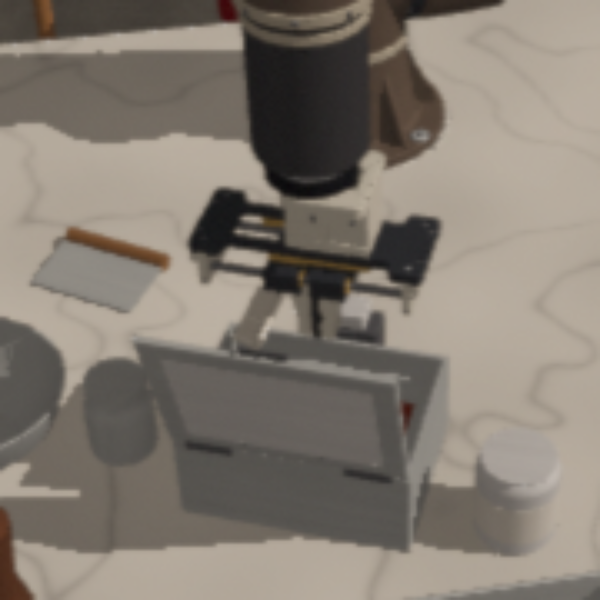

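The cover is turning up with the fingers, its top edge now at about (270,290). Continuing past upright.

{"op": "arm_command", "data": {"targets": [[[0,0,0],[-4,-9.2,4],1],[[0,0,0],[-4,-9.2,4],1],[[0,0,0],[-4,-9.2,2],1],[[0,0,0],[-4,-9.2,2],1],[[0,0,0],[-4,-9.2,0],1],[[0,0,0],[-4,-9.2,0],1],[[0,0,0],[0,0,0],1]]}}

```text
t: 18.15
eef_pos: [0.545, -0.1659, 0.3602]
ee_rot: [-3.141, 0.0, -0.416]
force: [0.1, -0.0, -0.1]
width: 0.0003
```

Run:
```python
from h import *
s=st(); lid("c15")
```

```text
t 18.15 tcp [ 0.545  -0.1659  0.3602] tip box mm [ -1.1 -52.1 182.2] zaxis box [-0.     0.001 -1.   ] yaxis box [-0.001 -1.    -0.001] F [ 0.14 -0.04 -0.07] Fbox [ 0.14  0.02 -0.07] M [-0.02  0.01  0.02] w 0.0003 q [ 0.05  0.22 -0.29 -0.   -1.06  1.11]
lid angle [0.891 1.873 1.901]  -offset 1195
```

View pics/c15.png

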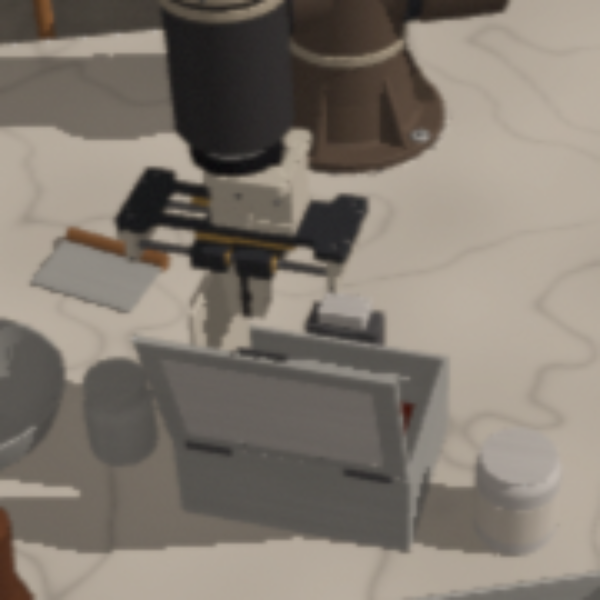

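{"op": "arm_command", "data": {"targets": [[[0,0,0],[-2.4,-5.5,0],1],[[0,0,0],[-2.4,-5.5,0],1],[[0,0,0],[-1.2,-2.7,0],1],[[0,0,0],[0,0,0],1]]}}

```text
t: 18.6
eef_pos: [0.5396, -0.1787, 0.3602]
ee_rot: [-3.141, -0.0, -0.415]
force: [0.1, 0.5, -0.0]
width: 0.0007
```

{"op": "arm_command", "data": {"targets": [[[0,0,0],[4,9.2,0],1],[[0,0,0],[8,18.3,0],1],[[0,0,0],[12,27.5,0],1],[[0,0,0],[12,27.5,20],1],[[0,0,0],[0,0,40],1],[[0,0,0],[0,0,40],1],[[0,0,0],[-10,20,20],1],[[0,0,0],[-10,40,0],1]]}}

```text
t: 19.4
eef_pos: [0.5563, -0.0358, 0.484]
ee_rot: [-3.138, -0.006, -0.417]
force: [0.7, 0.7, -1.1]
width: 0.0011
```

{"op": "arm_command", "data": {"targets": [[[0,0,0],[-10,40,0],1],[[0,0,0],[-10,40,0],1],[[0,0,0],[-10,40,0],1],[[0,0,0],[-10,40,0],1],[[0,0,0],[0,0,0],1],[[0,0,0],[0,0,0],1]]}}

```text
t: 20.0
eef_pos: [0.5154, 0.1256, 0.4804]
ee_rot: [-3.141, -0.001, -0.412]
force: [0.2, -0.7, -1.0]
width: 0.0004
```

Run:
```python
from h import *
s=st(); lid("c16")
p,d=grab_frame("top"); cv2.imwrite("pics/t16.png",p[:,:,::-1])
q,ds=grab_frame("scene"); cv2.imwrite("pics/s16.png",q[:,:,::-1])
for n,dd in (("top",d),("scene",ds)):
    b=tb(cloud(n,dd).reshape(-1,3))*1e3
    m=(abs(b[:,0])<60)&(b[:,1]<-40)&(b[:,1]>-130)&(b[:,2]>105)&(b[:,2]<240); Q=b[m]
    print(n,m.sum())
    for lo in range(105,240,20):
        k=(Q[:,2]>=lo)&(Q[:,2]<lo+20)
        if k.sum()>3: print(lo,k.sum(),np.percentile(Q[k][:,1],[10,50,90]).round(1))
```

```text
t 20.0 tcp [0.5154 0.1256 0.4804] tip box mm [-145.4  202.9  302.4] zaxis box [ 0.001  0.001 -1.   ] yaxis box [ 0.003 -1.    -0.001] F [ 0.21 -0.71 -0.98] Fbox [ 0.48 -0.57 -0.98] M [-0.04  0.02  0.  ] w 0.0004 q [ 0.61  0.08 -0.18 -0.   -1.31  0.55]
lid angle [0.526 1.869 1.901]  -offset 1277
top 323
105 28 [-86.2 -85.7 -85.3]
125 25 [-86.8 -86.5 -86.1]
145 28 [-87.6 -87.2 -86.9]
165 45 [-106.1  -88.2  -87.7]
185 94 [-109.6 -101.5  -88.6]
205 32 [-89.9 -89.6 -89.2]
225 71 [-94.1 -91.9 -90. ]
scene 480
105 26 [-84.8 -83.7 -82.5]
125 46 [-85.2 -84.1 -82.9]
145 62 [-86.1 -85.1 -83.8]
165 79 [-87.  -85.9 -84.7]
185 95 [-88.1 -86.8 -85.6]
205 106 [-88.5 -87.4 -86.3]
225 66 [-91.3 -89.  -87.2]
```

View pics/s16.png

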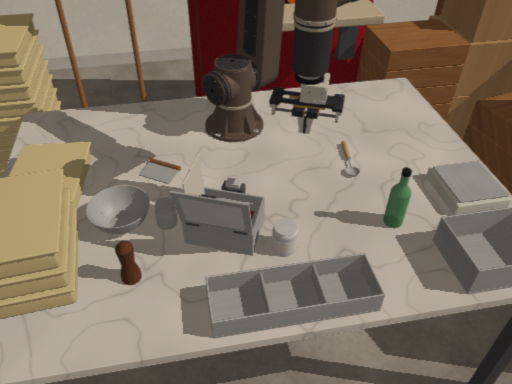

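View pics/t16.png

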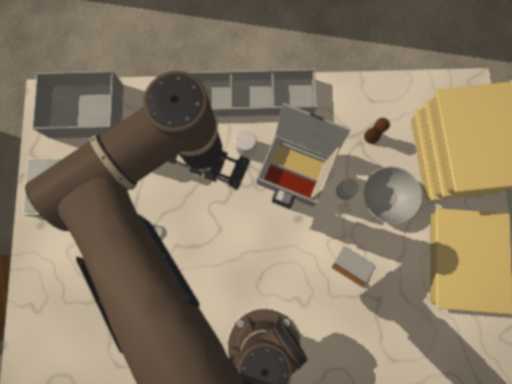

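View pics/c16.png

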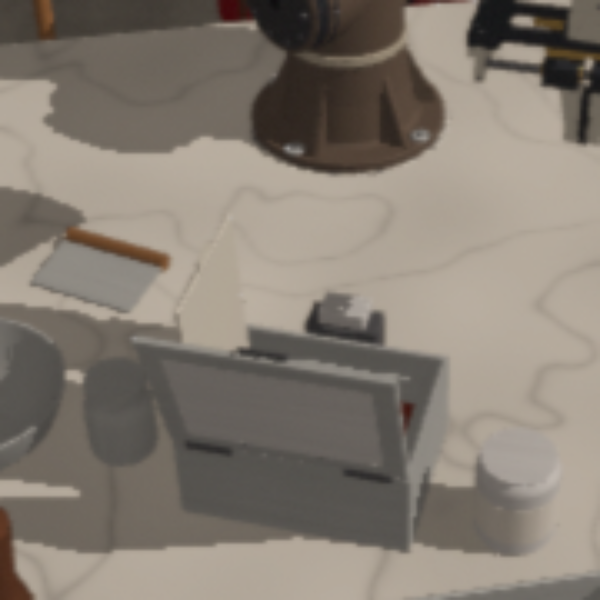

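The cover leans back at about 1.61 rad, the lid is at 1.85 rad, the bystanders are in place and the arm is clear. Handing in.

```bash
python3 -c "
from h import *
print(job_done())"
```

```text
the job is handed in; nothing more can be done
None
```

The topping box is open for service and the job is handed in at about 20 s of the 72 s. No verdict was reported.

- **Lid:** I pressed the button down in 1 mm steps, with about 9 N on the tool at most. The second finger was above the lid, caught it when it was released, and let it up slowly to its stop at about 0.8 rad/s commanded. The last depth check showed about 1.85 rad.
- **Inner cover:** I squeezed the tab fully in (20.5 mm over both) and swung the cover to about 0.8 rad with the tab held. I then let go and pushed it past upright from behind. Both cameras' depth put it at about 1.61 rad.
- **Last checks:** The pictures showed the arm well clear of everything. I saw no bystander out of place, but I judged that by eye and did not measure it. In the last reading the lid's lower percentile fell to 0.5 rad, most likely because the raised cover came into the measuring window. The median, about 1.87 before taking off a small known offset, agreed with the earlier readings.

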